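# Put up the tiered offering stand

## Robot

A 7-joint arm with a two-finger parallel gripper is mounted at the origin on the work surface. World frame = base frame: x ahead of the robot, y to its left, z up, the work surface at z = 0. Lengths are in m, angles in rad, forces in N, time in s.
With the tool pointing down it reaches from about 0.4 to 0.85 m from the base axis. Payload 10.4 kg.
Tool frame: the origin (TCP) lies where the fingers leave the gripper's body, on its centre line; the fingertips stand 70 mm ahead of it and the grasp point (between the pads) lies 51 mm ahead of it; z points along the fingers, y is the line along which they close (so a half turn about z gives the same grasp; the last joint's range is limited). The gripper opens to 87 mm and grips with 3 to 60 N. Pads are 19 mm wide; open, the fingers measure 117 mm over their backs; the gripper's body (75 mm by 190 mm) begins 51 mm behind the grasp point.
Start: joints at [1.102, 0.332, -0.065, 1.46, 0.022, 1.35, -0.088], TCP at [0.27, -0.564, 0.292] pointing down, gripper open.
Joint ranges: [-2.6, 2.6], [-0.5, 2.12], [-1.47, 1.34], [0.16, 2.42], [-1.27, 4.41], [0.06, 2.06], [-2.6, 2.6]. Speed limits (rad/s): [2.22, 2.22, 2.79, 2.79, 3.14, 3.14, 3.14].

## Interface

Orientations are given as a unit quaternion [x, y, z, w].
In Python, from station import r, imaging gives the robot as it stands. The module is installed in compiled form; this text tells all that it offers.
- The arm moves only by the shell command python3 -m jog 'ROWS' [FORCE]. ROWS is JSON, a list of rows, each an object of numbers: "x", "y", "z": the shift along the tool's x, y, z each as a share of 150 mm, from -1 to 1; "wx", "wy", "wz": the turn, a rotation vector about the tool's x, y, z each as a share of pi rad, from -1 to 1; "fingers": the closure, from -1 (fully open) to 1 (shut), so that 0 is half open. A call has 1 to 20 rows; each row is the pose to reach, as a shift and turn from the pose commanded when the call began, along the tool's axes at that moment, turning the shorter way round; what a row does not reach only later rows make up. A row lasts 1/10 s, in which the tool goes at most 50 mm and 8.59 degrees, less where a joint would pass 70% of its speed; a pose out of reach is approached as far as the arm can. A call with a number of a shift or a turn outside -1 to 1 is refused whole. A call with a gripper value outside its range is refused whole. The fingers move at their own pace and stop on an object; FORCE is the grip in N (left out, the last holds). Time passes only in rows, so rows that repeat a pose let the fingers close. It gives the time, the measured TCP pose, the force, the opening and the grip force at its end, in the units of the state.
- r.observe(): the state, without advancing time (a new reading comes with each control period).
- imaging.capture(name): name is "scene" or "top" or "wrist"; returns a dict with "frame" (480x640x3 uint8, red, green, blue), "z_map" (480x640 float32, m along the optical axis (not along the pixel's ray), 0 where there is no reading), "fx", "fy", "cx", "cy" (pixels), "k1" (the pictures are not rectified: a ray, as slopes to the right and down, at radius r is drawn at 1 + k1 r^2 times it, then the intrinsics apply), "T" (4x4, takes a point from camera to world coordinates). Camera axes: x right, y down, z forward; pixel columns grow to the right and rows downward; lengths in m; the calibration is good to about 2 mm. A picture is of the moment at which its call begins.
- r.finish_job(): hands the job in; it is judged then, once.
The state is a dict: "clock": time; "joints": joint angles; "joint_vel": joint speeds; "joint_efforts": joint torques, N m; "position": TCP position; "ee_rot": TCP orientation; "contact_force": force on the tool from outside, world axes, zero at the start; "ft_torque": the same for the moment, N m; "opening": finger opening in m; "grasp_force": force on a finger pad.
Only numpy, scipy, OpenCV 4.12 (cv2) and the standard library are available. Lean on these libraries where they do the work, as an engineer would, in place of code of your own. Each camera call takes 0.05 s, during which the arm holds its last target. There are 200 camera calls.

## Task

Put up the brass offering stand for the ceremony: onto the pedestal with the dark wooden plinth stack the three trays, the largest lowest, then the medium one, then the smallest, and top it with the lotus-bud finial, each socket fully home over the plug of the part below so that the stand is upright. Set every part down rather than dropping it, and leave the candle glasses, the water bowl and the small cardboard box that stand among the parts where they are.

Things in the scene. Friction and masses are not known exactly. Their poses are not given: they have to be found in the camera images.
- pedestal_knop (a point): pedestal, fixed: dark square wooden plinth (116 mm square, 20 mm high) with a brass knop 44 mm across at 26-50 mm above the table and on its flat top a tapered plug (30 mm across narrowing to 14, 12 high; tip 62 mm above the table). This point: knop centre, 38 mm above the table; z up. A tray seated on it has its own knop centre 74 mm above this point.
- tray_large_knop (a point): the largest loose round brass tray, 170 mm across, about 340 g, upright, 86 mm tall: socket ring under it (48 mm outside, 34 inside, 14 high), floor and rim at 14-31 mm, slim stem, then a grip knop 44 mm across at 50-74 mm and a tapered plug (30 to 14 mm, 12 high) on top. This point: knop centre, 62 mm above the underside; z up. Socket fits over any plug, 2 mm play; seated, it is 74 mm above the knop centre below.
- tray_medium_knop (a point): the medium loose round brass tray, 136 mm across, about 260 g, upright, 86 mm tall: socket ring under it (48 mm outside, 34 inside, 14 high), floor and rim at 14-31 mm, slim stem, then a grip knop 44 mm across at 50-74 mm and a tapered plug (30 to 14 mm, 12 high) on top. This point: knop centre, 62 mm above the underside; z up. Socket fits over any plug, 2 mm play; seated, it is 74 mm above the knop centre below.
- tray_small_knop (a point): the smallest loose round brass tray, 104 mm across, about 190 g, upright, 86 mm tall: socket ring under it (48 mm outside, 34 inside, 14 high), floor and rim at 14-31 mm, slim stem, then a grip knop 44 mm across at 50-74 mm and a tapered plug (30 to 14 mm, 12 high) on top. This point: knop centre, 62 mm above the underside; z up. Socket fits over any plug, 2 mm play; seated, it is 74 mm above the knop centre below.
- finial_grip (a point): lotus-bud finial, brass, 80 mm tall, about 140 g, loose, upright: socket ring at its foot (48 mm outside, 34 inside, 14 high), a cylindrical belt 44 mm across at 14-44 mm to grip, then a pointed bud with petals. This point: on its axis in the belt, 30 mm above its underside; z up. The socket fits over any plug; seated, this point is 42 mm above the knop centre below.
- votive0_mid (a point): small glass, 48 mm across and 55 mm tall, with a wax candle in it, standing among the parts. This point: its centre, half-way up. It stays where it is.
- votive1_mid (a point): small glass, 48 mm across and 55 mm tall, with a wax candle in it, standing among the parts. This point: its centre, half-way up. It stays where it is.
- votive2_mid (a point): small glass, 48 mm across and 55 mm tall, with a wax candle in it, standing among the parts. This point: its centre, half-way up. It stays where it is.
- water_bowl_mid (a point): small open aluminium bowl, 76 mm across the rim and 40 mm tall, standing among the parts. This point: on its axis, 20 mm above its underside. It stays where it is.
- cone_box_mid (a point): small cardboard box of incense cones with a white band, 60 by 45 mm and 30 mm tall, standing among the parts. This point: its centre. It stays where it is.

How it is judged:
On the way, in this order (a step that is already met when the one before it is completed fails the run):
1. the large tray is seated on the pedestal (horizontal distance between tray_large_knop and pedestal_knop below 0.008 m and z of tray_large_knop in the frame of pedestal_knop between 0.07 and 0.078 m and angle between tray_large_knop's own z axis and vertical below 0.08 rad), for 0.2 s.
2. the medium tray is seated on the large tray's stem (horizontal distance between tray_medium_knop and tray_large_knop below 0.008 m and z of tray_medium_knop in the frame of tray_large_knop between 0.07 and 0.078 m and angle between tray_medium_knop's own z axis and vertical below 0.08 rad), for 0.2 s.
3. the small tray is seated on the medium tray's stem (horizontal distance between tray_small_knop and tray_medium_knop below 0.008 m and z of tray_small_knop in the frame of tray_medium_knop between 0.07 and 0.078 m and angle between tray_small_knop's own z axis and vertical below 0.08 rad), for 0.2 s.
4. the finial is seated on the small tray's stem (horizontal distance between finial_grip and tray_small_knop below 0.008 m and z of finial_grip in the frame of tray_small_knop between 0.038 and 0.046 m and angle between finial_grip's own z axis and vertical below 0.08 rad), for 0.2 s.
At the end, for the whole second after the job is handed in: Large tray seated on the pedestal, medium on large, small on medium, finial on small: each centred within 8 mm on the part below, within 4 mm of its seated height (74 mm knop to knop, finial 42 mm), leaning under 0.08 rad, let go and at rest (all of step 1 and all of step 2 and all of step 3 and all of step 4 and linear speed of each of tray_large, tray_medium, tray_small, finial below 0.02 m/s and contact force between each of tray_large, tray_medium, tray_small, finial and the fingers below 0.05 N); the robot touches nothing.
It fails at once if a part of the stand is dropped: it falls free of the fingers faster than 0.7 m/s (about 25 mm) ((linear speed of tray_large above 0.7 m/s and contact force between tray_large and the fingers below 0.05 N) or (linear speed of tray_medium above 0.7 m/s and contact force between tray_medium and the fingers below 0.05 N) or (linear speed of tray_small above 0.7 m/s and contact force between tray_small and the fingers below 0.05 N) or (linear speed of finial above 0.7 m/s and contact force between finial and the fingers below 0.05 N)).
It fails at once if a candle glass, the water bowl or the small cardboard box is pushed more than 30 mm from its place (distance of any of votive0_mid, votive1_mid, votive2_mid, water_bowl_mid, cone_box_mid from where it was at the start of the episode above 0.03 m).
It fails at once if a candle glass, the water bowl or the small cardboard box is tipped by more than 0.5 rad (angle between any of votive0_mid, votive1_mid, votive2_mid, water_bowl_mid, cone_box_mid's own z axis and vertical above 0.5 rad).
It also fails if it takes over 106 s, if anything falls off the work surface, if the arm or the gripper's body presses on something with over 40 N, if the wrist force passes 120 N, or if a joint passes its speed limit or range.

## Working session

There is one attempt and no reset: what is moved stays moved. The work goes in short steps, Python scripts to look and compute and a shell command to move; the robot and the scene stay as the last step left them, time stands still between calls to the robot, and variables do not carry over. Pictures are saved under pics/ and viewed, at most 14 in all, crops included, and the job is handed in when it is done.

```bash
mkdir -p pics; cat > h.py <<'E'
import numpy as np, cv2
from station import r, imaging
def cap(n):
    c=imaging.capture(n); c['T']=np.array(c['T']); return c
def save(c,f): cv2.imwrite('pics/'+f,cv2.cvtColor(c['frame'],cv2.COLOR_RGB2BGR))
def rays(c,uv):
    uv=np.asarray(uv,float).reshape(-1,2)
    d=(uv-[c['cx'],c['cy']])/[c['fx'],c['fy']]; s=d.copy()
    for _ in range(10): s=d/(1+c['k1']*(s**2).sum(1,keepdims=True))
    return s
def plane(c,uv,z):
    s=rays(c,uv); d=np.c_[s,np.ones(len(s))]@c['T'][:3,:3].T; o=c['T'][:3,3]
    return o+d*((z-o[2])/d[:,2])[:,None]
def cloud(c):
    v,u=np.mgrid[:480,:640]; s=rays(c,np.c_[u.ravel(),v.ravel()])
    z=c['z_map'].ravel(); P=np.c_[s*z[:,None],z]@c['T'][:3,:3].T+c['T'][:3,3]
    P[z==0]=np.nan; return P.reshape(480,640,3)
E
python3 - <<'E'
from h import *
o=r.observe(); print({k:np.round(v,3) for k,v in o.items()})
for n in('top','scene'):
    c=cap(n); save(c,n+'0.png'); print(n,c['fx'],c['k1'],np.round(c['T'],3)); np.savez(n+'0.npz',**c)
E
```

```text
{'clock': np.float64(0.0), 'joints': array([ 1.102,  0.333, -0.065,  1.461,  0.022,  1.35 , -0.088]), 'joint_vel': array([ 0.001,  0.002,  0.001,  0.001,  0.   , -0.001, -0.001]), 'joint_efforts': array([ 0.0000e+00, -6.2326e+01,  2.5000e-02, -3.8990e+01, -6.1000e-02,
        4.0000e-02,  0.0000e+00]), 'position': array([ 0.269, -0.564,  0.291]), 'ee_rot': array([ 0.975,  0.221, -0.   , -0.001]), 'contact_force': array([ 0.777, -0.016,  0.169]), 'ft_torque': array([-0.037, -0.045,  0.018]), 'grasp_force': np.float64(0.0), 'opening': np.float64(0.087)}
top 505.7494946392545 -0.012441968738401648 [[ 0.023 -0.994  0.105  0.45 ]
 [-0.999 -0.02   0.025 -0.065]
 [-0.023 -0.105 -0.994  1.049]
 [ 0.     0.     0.     1.   ]]
scene 437.06751381054687 0.013531599222637948 [[-0.809  0.384 -0.445  0.963]
 [ 0.588  0.505 -0.632  0.473]
 [-0.018 -0.773 -0.634  0.595]
 [ 0.     0.     0.     1.   ]]
```

View pics/top0.png

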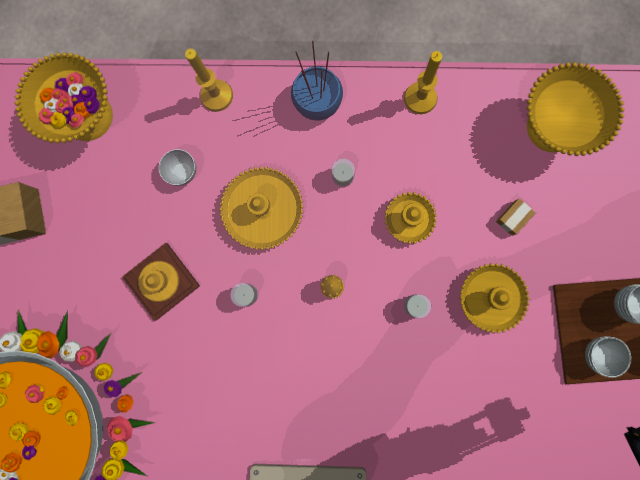

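View pics/scene0.png

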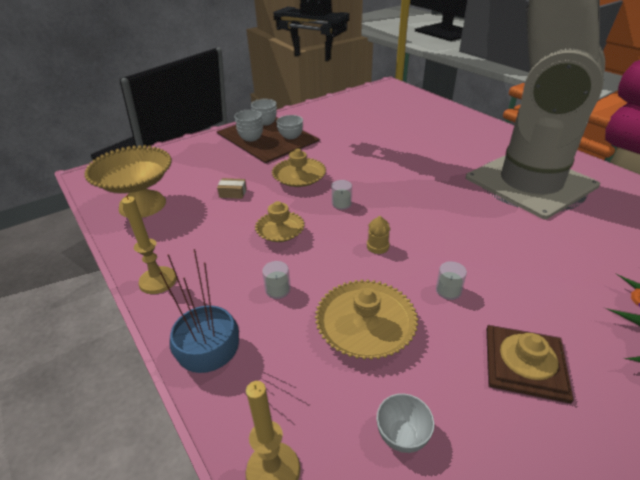

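Top view: large tray at (261,208), small (411,218), medium (494,298), finial (332,287), pedestal (160,281), glasses at (343,172), (243,295) and (418,306), bowl (177,167), box (517,216). The scene view agrees and shows every part upright.

```bash
cat >> h.py <<'E'
def knop(P,uv,zlo,zhi,rad):
    v0,u0=uv[1],uv[0]; W=P[v0-rad:v0+rad,u0-rad:u0+rad].reshape(-1,3)
    Q=W[(W[:,2]>zlo)&(W[:,2]<zhi)]
    (x,y),q=cv2.minEnclosingCircle(Q[:,:2].astype(np.float32))
    return np.round([x,y,2*q,len(Q),np.median(Q[:,2]),Q[:,0].mean(),Q[:,1].mean()],4)
E
python3 - <<'E'
from h import *
for n,D in(('top',dict(L=(258,204),M=(500,297),S=(412,214),F=(332,287),P=(153,280),v0=(343,172),v1=(243,295),v2=(418,306),bowl=(177,167),box=(517,216))),
 ('scene',dict(L=(367,300),M=(298,160),S=(279,211),F=(378,232),P=(534,345)))):
    c=dict(np.load(n+'0.npz')); P=cloud(c); print('table z',np.nanmedian(P[380:400,200:250,2]))
    for k,uv in D.items():
        lo,hi={'P':(.04,.07),'F':(.03,.09)}.get(k,(.06,.095) if k in 'LMS' else (.02,.07))
        rad=26 if k in('bowl','box') else 18 if n=='top' else 24
        print(n,k,knop(P,uv,lo,hi,rad), plane(c,[uv],.08)[0].round(3))
E
```

```text
table z 0.00035830434519390497
top L [6.301e-01 1.080e-01 4.500e-02 4.140e+02 7.570e-02 6.286e-01 1.062e-01] [0.628 0.105 0.08 ]
top M [ 4.572e-01 -3.661e-01  4.580e-02  4.560e+02  7.540e-02  4.567e-01
 -3.632e-01] [ 0.458 -0.362  0.08 ]
top S [ 6.154e-01 -1.973e-01  4.550e-02  4.170e+02  7.560e-02  6.142e-01
 -1.963e-01] [ 0.614 -0.194  0.08 ]
top F [ 4.731e-01 -4.080e-02  4.480e-02  3.910e+02  6.570e-02  4.724e-01
 -4.150e-02] [ 0.47  -0.043  0.08 ]
top P [4.748e-01 3.158e-01 4.740e-02 4.080e+02 5.180e-02 4.756e-01 3.129e-01] [0.476 0.303 0.08 ]
top v0 [ 7.062e-01 -5.900e-02  4.870e-02  5.080e+02  5.510e-02  7.027e-01
 -5.860e-02] [ 0.695 -0.059  0.08 ]
top v1 [4.520e-01 1.347e-01 4.810e-02 5.170e+02 5.500e-02 4.520e-01 1.323e-01] [0.451 0.127 0.08 ]
top v2 [ 4.375e-01 -2.115e-01  4.790e-02  5.130e+02  5.530e-02  4.377e-01
 -2.098e-01] [ 0.438 -0.207  0.08 ]
top bowl [7.110e-01 2.848e-01 7.770e-02 4.170e+02 3.310e-02 7.161e-01 2.915e-01] [0.7   0.269 0.08 ]
top box [ 6.233e-01 -4.144e-01  7.370e-02  7.110e+02  3.060e-02  6.224e-01
 -4.134e-01] [ 0.614 -0.396  0.08 ]
table z 0.000494433867855415
scene L [6.316e-01 1.103e-01 4.520e-02 5.620e+02 7.400e-02 6.355e-01 1.154e-01] [0.639 0.119 0.08 ]
scene M [ 4.577e-01 -3.624e-01  4.810e-02  2.040e+02  7.330e-02  4.620e-01
 -3.541e-01] [ 0.479 -0.328  0.08 ]
scene S [ 6.159e-01 -1.941e-01  4.630e-02  3.100e+02  7.360e-02  6.199e-01
 -1.868e-01] [ 0.624 -0.175  0.08 ]
scene F [ 4.736e-01 -3.660e-02  4.430e-02  4.640e+02  5.610e-02  4.810e-01
 -2.950e-02] [ 0.51  -0.002  0.08 ]
scene P [4.772e-01 3.168e-01 4.580e-02 6.740e+02 5.060e-02 4.827e-01 3.191e-01] [0.505 0.327 0.08 ]
```

```bash
python3 -m jog '[{"wz":0.05},{"wz":0.1},{"wz":0.142},{"wz":0.142},{"wz":0.142}]'
python3 -m jog '[{"x":0.15,"y":-0.25},{"x":0.3,"y":-0.5},{"x":0.45,"y":-0.75},{"x":0.6,"y":-1},{"x":0.6,"y":-1}]'
python3 -m jog '[{"x":0.15,"y":-0.25},{"x":0.3,"y":-0.5},{"x":0.45,"y":-0.75},{"x":0.6,"y":-1},{"x":0.6,"y":-1}]'
python3 - <<'E'
from h import *
o=r.observe(); print({k:np.round(o[k],4) for k in('position','ee_rot','joints')})
E
```

```text
{'position': array([ 0.2693, -0.5637,  0.2915]), 'ee_rot': array([ 9.753e-01,  2.210e-01, -2.000e-04, -6.000e-04]), 'joints': array([ 1.1024,  0.3328, -0.0647,  1.4609,  0.0216,  1.3499, -0.0885])}schema error: expected keys x, y, z, wx, wy, wz, fingers
schema error: expected keys x, y, z, wx, wy, wz, fingers
schema error: expected keys x, y, z, wx, wy, wz, fingers
```

```bash
python3 -m jog '[{"x":0,"y":0,"z":0,"wx":0,"wy":0,"wz":0.05,"fingers":-1},{"x":0,"y":0,"z":0,"wx":0,"wy":0,"wz":0.1,"fingers":-1},{"x":0,"y":0,"z":0,"wx":0,"wy":0,"wz":0.142,"fingers":-1},{"x":0,"y":0,"z":0,"wx":0,"wy":0,"wz":0.142,"fingers":-1}]'
python3 -m jog '[{"x":0.15,"y":-0.25,"z":0,"wx":0,"wy":0,"wz":0,"fingers":-1},{"x":0.3,"y":-0.5,"z":0,"wx":0,"wy":0,"wz":0,"fingers":-1},{"x":0.45,"y":-0.75,"z":0,"wx":0,"wy":0,"wz":0,"fingers":-1},{"x":0.6,"y":-1,"z":0,"wx":0,"wy":0,"wz":0,"fingers":-1},{"x":0.6,"y":-1,"z":0,"wx":0,"wy":0,"wz":0,"fingers":-1}]'
python3 - <<'E'
from h import *
o=r.observe(); print({k:np.round(o[k],4) for k in('position','ee_rot','joints')})
E
```

```text
clock: 0.5
position: [0.2695, -0.5638, 0.2918]
ee_rot: [1.0, -0.001, -0.0, -0.0]
contact_force: [0.1, -0.1, -0.1]
opening: 0.0869
grasp_force: 0.0
clock: 1.0
position: [0.3638, -0.4084, 0.2925]
ee_rot: [1.0, 0.007, 0.001, -0.001]
contact_force: [0.5, -0.9, 0.7]
opening: 0.0873
grasp_force: 0.0
{'position': array([ 0.3638, -0.4084,  0.2925]), 'ee_rot': array([ 1.0e+00,  6.8e-03,  8.0e-04, -8.0e-04]), 'joints': array([ 0.8666,  0.1655, -0.1185,  1.6655,  0.0178,  1.3116, -0.8121])}
```

```bash

python3 -m jog '[{"x":0.14,"y":-0.25,"z":0,"wx":0,"wy":0,"wz":0,"fingers":-1},{"x":0.28,"y":-0.5,"z":0,"wx":0,"wy":0,"wz":0,"fingers":-1},{"x":0.42,"y":-0.75,"z":0,"wx":0,"wy":0,"wz":0,"fingers":-1},{"x":0.55,"y":-1,"z":0,"wx":0,"wy":0,"wz":0,"fingers":-1}]' | grep pos
python3 -m jog '[{"x":0.14,"y":-0.25,"z":0,"wx":0,"wy":0,"wz":0,"fingers":-1},{"x":0.28,"y":-0.5,"z":0,"wx":0,"wy":0,"wz":0,"fingers":-1},{"x":0.42,"y":-0.75,"z":0,"wx":0,"wy":0,"wz":0,"fingers":-1},{"x":0.55,"y":-1,"z":0,"wx":0,"wy":0,"wz":0,"fingers":-1}]' | grep pos
python3 -m jog '[{"x":0.14,"y":-0.25,"z":0,"wx":0,"wy":0,"wz":0,"fingers":-1},{"x":0.28,"y":-0.5,"z":0,"wx":0,"wy":0,"wz":0,"fingers":-1},{"x":0.42,"y":-0.75,"z":0,"wx":0,"wy":0,"wz":0,"fingers":-1},{"x":0.55,"y":-1,"z":0,"wx":0,"wy":0,"wz":0,"fingers":-1}]' |grep pos
python3 -m jog '[{"x":0.1,"y":-0.25,"z":0.2,"wx":0,"wy":0,"wz":0,"fingers":-1},{"x":0.16,"y":-0.487,"z":0.4,"wx":0,"wy":0,"wz":0,"fingers":-1},{"x":0.16,"y":-0.487,"z":0.4,"wx":0,"wy":0,"wz":0,"fingers":-1},{"x":0.16,"y":-0.487,"z":0.4,"wx":0,"wy":0,"wz":0,"fingers":-1}]'
python3 - <<'E'
from h import *
c=cap('wrist'); save(c,'w1.png'); print(np.round(c['T'],3)); P=cloud(c)
Q=P.reshape(-1,3); Q=Q[(Q[:,2]>.066)&(Q[:,2]<.092)&(np.hypot(Q[:,0]-.631,Q[:,1]-.109)<.05)]
print(len(Q),cv2.minEnclosingCircle(Q[:,:2].astype(np.float32)) if len(Q) else '')
o=r.observe(); print({k:np.round(o[k],4) for k in('position','ee_rot','joints')})
E
```

```text
position: [0.4426, -0.2627, 0.2922]
position: [0.5253, -0.1129, 0.2923]
position: [0.608, 0.0369, 0.2921]
clock: 2.6
position: [0.6309, 0.1094, 0.231]
ee_rot: [1.0, 0.002, -0.001, 0.0]
contact_force: [-0.6, -1.0, 0.4]
opening: 0.0867
grasp_force: 0.0
[[ 0.004 -0.963 -0.269  0.705]
 [-1.    -0.004 -0.001  0.112]
 [-0.     0.269 -0.963  0.323]
 [ 0.     0.     0.     1.   ]]
2702 ((0.6318673491477966, 0.11125105619430542), 0.022649044170975685)
{'position': array([0.6315, 0.1081, 0.2322]), 'ee_rot': array([ 1.e+00,  9.e-04, -1.e-04,  3.e-04]), 'joints': array([ 0.1254,  0.4479, -0.4893,  1.4733,  0.215 ,  1.2742, -1.955 ])}
```

View pics/w1.png

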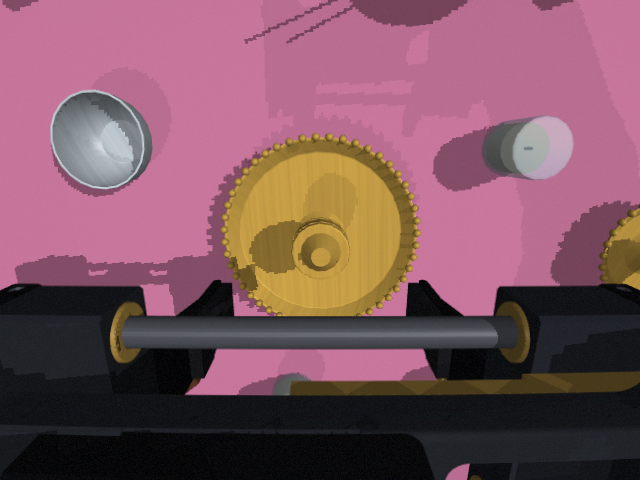

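The wrist picture shows the large tray's knop at (320,250), midway between the fingers, and the cloud puts it at (0.632, 0.111). Joint 7 is nearing its limit, so I turn the tool by -90° before gripping.

```bash

python3 -m jog '[{"x":0,"y":0,"z":0,"wx":0,"wy":0,"wz":-0.1,"fingers":-1},{"x":0,"y":0,"z":0,"wx":0,"wy":0,"wz":-0.2,"fingers":-1},{"x":0,"y":0,"z":0.1,"wx":0,"wy":0,"wz":-0.3,"fingers":-1},{"x":0,"y":0,"z":0.2,"wx":0,"wy":0,"wz":-0.4,"fingers":-1},{"x":0,"y":0,"z":0.3,"wx":0,"wy":0,"wz":-0.5,"fingers":-1},{"x":0,"y":-0.01,"z":0.4,"wx":0,"wy":0,"wz":-0.5,"fingers":-1},{"x":0,"y":-0.01,"z":0.4,"wx":0,"wy":0,"wz":-0.5,"fingers":-1},{"x":0,"y":-0.01,"z":0.4,"wx":0,"wy":0,"wz":-0.5,"fingers":-1},{"x":0,"y":-0.01,"z":0.4,"wx":0,"wy":0,"wz":-0.5,"fingers":-1},{"x":0,"y":-0.01,"z":0.5,"wx":0,"wy":0,"wz":-0.5,"fingers":-1},{"x":0,"y":-0.01,"z":0.6,"wx":0,"wy":0,"wz":-0.5,"fingers":-1},{"x":0,"y":-0.01,"z":0.7,"wx":0,"wy":0,"wz":-0.5,"fingers":-1},{"x":0,"y":-0.01,"z":0.79,"wx":0,"wy":0,"wz":-0.5,"fingers":-1},{"x":0,"y":-0.01,"z":0.79,"wx":0,"wy":0,"wz":-0.5,"fingers":-1},{"x":0,"y":-0.01,"z":0.79,"wx":0,"wy":0,"wz":-0.5,"fingers":-1}]'
python3 -m jog '[{"x":0,"y":0,"z":0,"wx":0,"wy":0,"wz":0,"fingers":0.2},{"x":0,"y":0,"z":0,"wx":0,"wy":0,"wz":0,"fingers":0.5},{"x":0,"y":0,"z":0,"wx":0,"wy":0,"wz":0,"fingers":0.5},{"x":0,"y":0,"z":0,"wx":0,"wy":0,"wz":0,"fingers":0.5},{"x":0,"y":0,"z":0,"wx":0,"wy":0,"wz":0,"fingers":0.5},{"x":0,"y":0,"z":0,"wx":0,"wy":0,"wz":0,"fingers":0.5}]' 30
```

```text
clock: 4.15
position: [0.6314, 0.1103, 0.114]
ee_rot: [0.708, 0.707, 0.0, 0.0]
contact_force: [0.5, 0.0, -0.5]
opening: 0.0866
grasp_force: 0.0
clock: 4.75
position: [0.6312, 0.1105, 0.1138]
ee_rot: [0.707, 0.707, -0.0, 0.0]
contact_force: [-0.1, -0.1, 0.5]
opening: 0.0468
grasp_force: 0.0
```

```bash

python3 -m jog '[{"x":0,"y":0,"z":0,"wx":0,"wy":0,"wz":0,"fingers":1},{"x":0,"y":0,"z":0,"wx":0,"wy":0,"wz":0,"fingers":1},{"x":0,"y":0,"z":0,"wx":0,"wy":0,"wz":0,"fingers":1},{"x":0,"y":0,"z":0,"wx":0,"wy":0,"wz":0,"fingers":1}]' 40
python3 -m jog '[{"x":0,"y":0,"z":-0.05,"wx":0,"wy":0,"wz":0,"fingers":1},{"x":0,"y":0,"z":-0.15,"wx":0,"wy":0,"wz":0,"fingers":1},{"x":0,"y":0,"z":-0.3,"wx":0,"wy":0,"wz":0,"fingers":1},{"x":0,"y":0,"z":-0.45,"wx":0,"wy":0,"wz":0,"fingers":1},{"x":0,"y":0,"z":-0.6,"wx":0,"wy":0,"wz":0,"fingers":1},{"x":0,"y":0,"z":-0.7,"wx":0,"wy":0,"wz":0,"fingers":1},{"x":0,"y":0,"z":-0.7,"wx":0,"wy":0,"wz":0,"fingers":1}]'
```

```text
clock: 5.15
position: [0.6311, 0.1105, 0.1137]
ee_rot: [0.707, 0.707, -0.0, -0.0]
contact_force: [-1.7, -0.4, 1.0]
opening: 0.0433
grasp_force: 40.0
clock: 5.85
position: [0.6322, 0.111, 0.2217]
ee_rot: [0.707, 0.707, 0.002, 0.001]
contact_force: [0.8, -0.3, -2.6]
opening: 0.043
grasp_force: 40.0
```

```bash

python3 -m jog '[{"x":0.1,"y":-0.08,"z":0,"wx":0,"wy":0,"wz":0,"fingers":1},{"x":0.25,"y":-0.19,"z":0,"wx":0,"wy":0,"wz":0,"fingers":1},{"x":0.4,"y":-0.3,"z":0,"wx":0,"wy":0,"wz":0,"fingers":1},{"x":0.55,"y":-0.41,"z":0,"wx":0,"wy":0,"wz":0,"fingers":1},{"x":0.7,"y":-0.53,"z":0,"wx":0,"wy":0,"wz":0,"fingers":1}]'|grep pos
python3 -m jog '[{"x":0.15,"y":-0.11,"z":0,"wx":0,"wy":0,"wz":0,"fingers":1},{"x":0.3,"y":-0.22,"z":0,"wx":0,"wy":0,"wz":0,"fingers":1},{"x":0.45,"y":-0.33,"z":0,"wx":0,"wy":0,"wz":0,"fingers":1},{"x":0.6,"y":-0.44,"z":0,"wx":0,"wy":0,"wz":0,"fingers":1},{"x":0.68,"y":-0.5,"z":0,"wx":0,"wy":0,"wz":0,"fingers":1},{"x":0.68,"y":-0.5,"z":0,"wx":0,"wy":0,"wz":0,"fingers":1},{"x":0.68,"y":-0.5,"z":0,"wx":0,"wy":0,"wz":0,"fingers":1}]'
python3 - <<'E'
from h import *
o=r.observe(); print({k:np.round(o[k],4) for k in('position','ee_rot','joints')})
c=cap('scene'); save(c,'s2.png'); P=cloud(c).reshape(-1,3)
Q=P[(P[:,2]<.053)&(P[:,2]>.04)&(np.hypot(P[:,0]-.476,P[:,1]-.316)<.03)]; print('knopP',len(Q),cv2.minEnclosingCircle(Q[:,:2].astype(np.float32)) if len(Q) else '')
Q=P[(P[:,2]<.14)&(P[:,2]>.105)&(np.hypot(P[:,0]-.476,P[:,1]-.316)<.1)]; print('tray',len(Q),cv2.minEnclosingCircle(Q[:,:2].astype(np.float32)))
E
```

```text
position: [0.5501, 0.2166, 0.2175]
clock: 7.05
position: [0.4771, 0.3168, 0.2182]
ee_rot: [0.707, 0.707, -0.0, 0.0]
contact_force: [0.0, -0.4, -2.6]
opening: 0.0434
grasp_force: 40.0
{'position': array([0.4771, 0.3168, 0.2182]), 'ee_rot': array([ 7.073e-01,  7.069e-01, -5.000e-04,  3.000e-04]), 'joints': array([ 0.0496,  0.4055, -0.8836,  1.6615,  0.3298,  1.2329, -0.9061])}
knopP 254 ((0.481529176235199, 0.31811946630477905), 0.021739443764090538)
tray 7079 ((0.47855377197265625, 0.3161119818687439), 0.08724482357501984)
```

View pics/s2.png

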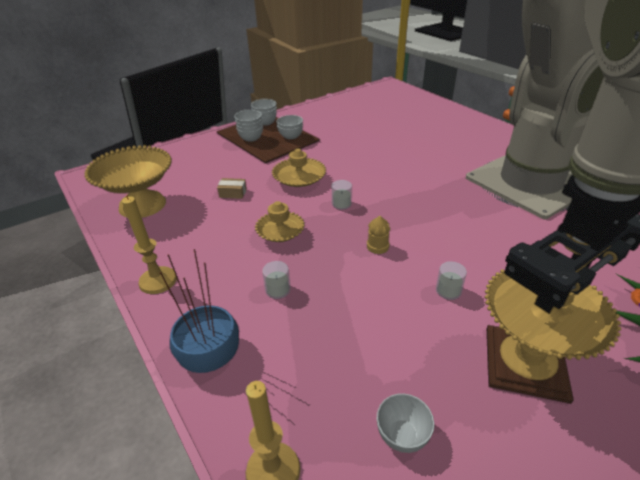

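The tray is held level at about (552,305), over the plinth at (530,360). Lowering it.

```bash

python3 -m jog '[{"x":0,"y":0,"z":0.1,"wx":0,"wy":0,"wz":0,"fingers":1},{"x":0,"y":0,"z":0.2,"wx":0,"wy":0,"wz":0,"fingers":1},{"x":0,"y":0,"z":0.26,"wx":0,"wy":0,"wz":0,"fingers":1},{"x":0,"y":0,"z":0.3,"wx":0,"wy":0,"wz":0,"fingers":1},{"x":0,"y":0,"z":0.33,"wx":0,"wy":0,"wz":0,"fingers":1},{"x":0,"y":0,"z":0.35,"wx":0,"wy":0,"wz":0,"fingers":1},{"x":0,"y":0,"z":0.35,"wx":0,"wy":0,"wz":0,"fingers":1}]'
```

```text
clock: 7.8
position: [0.4767, 0.3176, 0.166]
ee_rot: [0.707, 0.707, -0.0, -0.0]
contact_force: [0.8, 0.2, -3.7]
opening: 0.0429
grasp_force: 40.0
```

```bash

python3 -m jog '[{"x":0,"y":0,"z":0.01,"wx":0,"wy":0,"wz":0,"fingers":1},{"x":0,"y":0,"z":0.02,"wx":0,"wy":0,"wz":0,"fingers":1},{"x":0,"y":0,"z":0.02,"wx":0,"wy":0,"wz":0,"fingers":1}]'
```

```text
clock: 8.1
position: [0.4769, 0.3178, 0.1637]
ee_rot: [0.707, 0.707, 0.0, 0.0]
contact_force: [-0.2, -0.5, 1.0]
opening: 0.0433
grasp_force: 40.0
```

```bash

python3 -m jog '[{"x":0,"y":0,"z":0,"wx":0,"wy":0,"wz":0,"fingers":0},{"x":0,"y":0,"z":0,"wx":0,"wy":0,"wz":0,"fingers":-0.5},{"x":0,"y":0,"z":0,"wx":0,"wy":0,"wz":0,"fingers":-1},{"x":0,"y":0,"z":0,"wx":0,"wy":0,"wz":0,"fingers":-1},{"x":0,"y":0,"z":0,"wx":0,"wy":0,"wz":0,"fingers":-1},{"x":0,"y":0,"z":0,"wx":0,"wy":0,"wz":0,"fingers":-1},{"x":0,"y":0,"z":-0.1,"wx":0,"wy":0,"wz":0,"fingers":-1},{"x":0,"y":0,"z":-0.3,"wx":0,"wy":0,"wz":0,"fingers":-1},{"x":0,"y":0,"z":-0.6,"wx":0,"wy":0,"wz":0,"fingers":-1},{"x":0,"y":0,"z":-0.65,"wx":0,"wy":0,"wz":0,"fingers":-1}]'
python3 - <<'E'
from h import *
for n in('scene','wrist'):
    c=cap(n); P=cloud(c).reshape(-1,3)
    Q=P[(P[:,2]<.142)&(P[:,2]>.112)&(np.hypot(P[:,0]-.477,P[:,1]-.317)<.035)]; print(n,len(Q),np.nanmax(Q[:,2]),cv2.minEnclosingCircle(Q[:,:2].astype(np.float32)))
E
```

```text
clock: 9.1
position: [0.4777, 0.3193, 0.2668]
ee_rot: [0.707, 0.707, 0.004, 0.001]
contact_force: [0.7, 1.1, -0.5]
opening: 0.0866
grasp_force: 0.0
scene 795 0.1376584413151658 ((0.4782411456108093, 0.3172667324542999), 0.02321714535355568)
wrist 3022 0.1375104118485859 ((0.47755324840545654, 0.31844907999038696), 0.02259557880461216)
```

Large tray is seated: its plug tip is at about 0.136 m and the stack axis at (0.4775, 0.318). On to the medium tray.

```bash

python3 -m jog '[{"x":-0.15,"y":0,"z":0,"wx":0,"wy":0,"wz":0,"fingers":-1},{"x":-0.4,"y":-0.01,"z":0,"wx":0,"wy":0,"wz":0,"fingers":-1},{"x":-0.7,"y":-0.02,"z":0,"wx":0,"wy":0,"wz":0,"fingers":-1},{"x":-1,"y":-0.03,"z":0,"wx":0,"wy":0,"wz":0,"fingers":-1}]'|grep pos
python3 -m jog '[{"x":-0.3,"y":-0.01,"z":0,"wx":0,"wy":0,"wz":0,"fingers":-1},{"x":-0.6,"y":-0.02,"z":0,"wx":0,"wy":0,"wz":0,"fingers":-1},{"x":-0.9,"y":-0.03,"z":0,"wx":0,"wy":0,"wz":0,"fingers":-1},{"x":-1,"y":-0.03,"z":0,"wx":0,"wy":0,"wz":0,"fingers":-1}]'|grep pos
python3 -m jog '[{"x":-0.3,"y":-0.01,"z":0,"wx":0,"wy":0,"wz":0,"fingers":-1},{"x":-0.6,"y":-0.02,"z":0,"wx":0,"wy":0,"wz":0,"fingers":-1},{"x":-0.9,"y":-0.03,"z":0,"wx":0,"wy":0,"wz":0,"fingers":-1},{"x":-1,"y":-0.03,"z":0,"wx":0,"wy":0,"wz":0,"fingers":-1}]'|grep pos
python3 -m jog '[{"x":-0.3,"y":-0.01,"z":0,"wx":0,"wy":0,"wz":0,"fingers":-1},{"x":-0.6,"y":-0.02,"z":0,"wx":0,"wy":0,"wz":0,"fingers":-1},{"x":-0.9,"y":-0.03,"z":0,"wx":0,"wy":0,"wz":0,"fingers":-1},{"x":-1,"y":-0.03,"z":0,"wx":0,"wy":0,"wz":0,"fingers":-1}]'|grep pos
python3 -m jog '[{"x":-0.2,"y":0,"z":0,"wx":0,"wy":0,"wz":0,"fingers":-1},{"x":-0.4,"y":-0.01,"z":0.1,"wx":0,"wy":0,"wz":0,"fingers":-1},{"x":-0.54,"y":-0.01,"z":0.3,"wx":0,"wy":0,"wz":0,"fingers":-1},{"x":-0.54,"y":-0.01,"z":0.3,"wx":0,"wy":0,"wz":0,"fingers":-1},{"x":-0.54,"y":-0.01,"z":0.3,"wx":0,"wy":0,"wz":0,"fingers":-1}]'
python3 - <<'E'
from h import *
c=cap('wrist'); P=cloud(c).reshape(-1,3)
Q=P[(P[:,2]<.092)&(P[:,2]>.066)&(np.hypot(P[:,0]-.457,P[:,1]+.3635)<.04)]; print(len(Q),cv2.minEnclosingCircle(Q[:,:2].astype(np.float32)))
o=r.observe(); print({k:np.round(o[k],4) for k in('position','ee_rot','joints')})
E
```

```text
position: [0.4714, 0.1659, 0.2595]
position: [0.4667, 0.0124, 0.2596]
position: [0.4616, -0.1373, 0.2595]
position: [0.4569, -0.2868, 0.2594]
clock: 11.3
position: [0.4571, -0.3622, 0.2148]
ee_rot: [0.707, 0.707, 0.0, -0.001]
contact_force: [0.9, -0.3, 0.4]
opening: 0.087
grasp_force: 0.0
3020 ((0.4582577347755432, -0.3624122142791748), 0.022719940170645714)
{'position': array([ 0.4578, -0.3619,  0.216 ]), 'ee_rot': array([ 7.066e-01,  7.076e-01,  5.000e-04, -3.000e-04]), 'joints': array([ 0.9697,  0.3327, -0.4578,  1.652 ,  0.1548,  1.1935,  0.4777])}
```

```bash

python3 -m jog '[{"x":0,"y":0,"z":0.15,"wx":0,"wy":0,"wz":0,"fingers":-1},{"x":0,"y":0,"z":0.35,"wx":0,"wy":0,"wz":0,"fingers":-1},{"x":0,"y":0,"z":0.55,"wx":0,"wy":0,"wz":0,"fingers":-1},{"x":0,"y":0,"z":0.68,"wx":0,"wy":0,"wz":0,"fingers":-1},{"x":0,"y":0,"z":0.68,"wx":0,"wy":0,"wz":0,"fingers":-1},{"x":0,"y":0,"z":0.68,"wx":0,"wy":0,"wz":0,"fingers":-1},{"x":0,"y":0,"z":0.68,"wx":0,"wy":0,"wz":0,"fingers":0},{"x":0,"y":0,"z":0.68,"wx":0,"wy":0,"wz":0,"fingers":1},{"x":0,"y":0,"z":0.68,"wx":0,"wy":0,"wz":0,"fingers":1},{"x":0,"y":0,"z":0.68,"wx":0,"wy":0,"wz":0,"fingers":1},{"x":0,"y":0,"z":0.68,"wx":0,"wy":0,"wz":0,"fingers":1},{"x":0,"y":0,"z":0.68,"wx":0,"wy":0,"wz":0,"fingers":1},{"x":0,"y":0,"z":0.68,"wx":0,"wy":0,"wz":0,"fingers":1},{"x":0,"y":0,"z":0.68,"wx":0,"wy":0,"wz":0,"fingers":1}]' 40
python3 -m jog '[{"x":0,"y":0,"z":-0.1,"wx":0,"wy":0,"wz":0,"fingers":1},{"x":0,"y":0,"z":-0.3,"wx":0,"wy":0,"wz":0,"fingers":1},{"x":0,"y":0,"z":-0.5,"wx":0,"wy":0,"wz":0,"fingers":1},{"x":0,"y":0,"z":-0.7,"wx":0,"wy":0,"wz":0,"fingers":1},{"x":0,"y":0,"z":-0.9,"wx":0,"wy":0,"wz":0,"fingers":1},{"x":0,"y":0,"z":-1,"wx":0,"wy":0,"wz":0,"fingers":1},{"x":0,"y":0,"z":-1,"wx":0,"wy":0,"wz":0,"fingers":1}]'
```

```text
clock: 12.75
position: [0.457, -0.3634, 0.1138]
ee_rot: [0.707, 0.707, -0.0, -0.0]
contact_force: [0.2, -0.3, 1.3]
opening: 0.043
grasp_force: 40.0
clock: 13.45
position: [0.4578, -0.3638, 0.2662]
ee_rot: [0.707, 0.707, 0.0, 0.002]
contact_force: [1.2, 0.3, -3.2]
opening: 0.043
grasp_force: 40.0
```

```bash

python3 -m jog '[{"x":0.1,"y":0,"z":-0.08,"wx":0,"wy":0,"wz":0,"fingers":1},{"x":0.3,"y":0.01,"z":-0.17,"wx":0,"wy":0,"wz":0,"fingers":1},{"x":0.55,"y":0.02,"z":-0.17,"wx":0,"wy":0,"wz":0,"fingers":1},{"x":0.8,"y":0.03,"z":-0.17,"wx":0,"wy":0,"wz":0,"fingers":1},{"x":1,"y":0.03,"z":-0.17,"wx":0,"wy":0,"wz":0,"fingers":1}]'|grep pos
python3 -m jog '[{"x":0.25,"y":0.01,"z":0,"wx":0,"wy":0,"wz":0,"fingers":1},{"x":0.5,"y":0.02,"z":0,"wx":0,"wy":0,"wz":0,"fingers":1},{"x":0.75,"y":0.03,"z":0,"wx":0,"wy":0,"wz":0,"fingers":1},{"x":1,"y":0.03,"z":0,"wx":0,"wy":0,"wz":0,"fingers":1}]'|grep pos
python3 -m jog '[{"x":0.25,"y":0.01,"z":0,"wx":0,"wy":0,"wz":0,"fingers":1},{"x":0.5,"y":0.02,"z":0,"wx":0,"wy":0,"wz":0,"fingers":1},{"x":0.75,"y":0.03,"z":0,"wx":0,"wy":0,"wz":0,"fingers":1},{"x":1,"y":0.03,"z":0,"wx":0,"wy":0,"wz":0,"fingers":1}]'|grep pos
python3 -m jog '[{"x":0.25,"y":0.01,"z":0,"wx":0,"wy":0,"wz":0,"fingers":1},{"x":0.5,"y":0.02,"z":0,"wx":0,"wy":0,"wz":0,"fingers":1},{"x":0.75,"y":0.03,"z":0,"wx":0,"wy":0,"wz":0,"fingers":1},{"x":1,"y":0.03,"z":0,"wx":0,"wy":0,"wz":0,"fingers":1}]'|grep pos
python3 -m jog '[{"x":0.2,"y":0.01,"z":0,"wx":0,"wy":0,"wz":0,"fingers":1},{"x":0.4,"y":0.02,"z":0,"wx":0,"wy":0,"wz":0,"fingers":1},{"x":0.5,"y":0.02,"z":0,"wx":0,"wy":0,"wz":0,"fingers":1},{"x":0.54,"y":0.02,"z":0,"wx":0,"wy":0,"wz":0,"fingers":1},{"x":0.54,"y":0.02,"z":0,"wx":0,"wy":0,"wz":0,"fingers":1},{"x":0.54,"y":0.02,"z":0,"wx":0,"wy":0,"wz":0,"fingers":1},{"x":0.54,"y":0.02,"z":0,"wx":0,"wy":0,"wz":0,"fingers":1}]'
```

```text
position: [0.4612, -0.2099, 0.2882]
position: [0.4651, -0.061, 0.2882]
position: [0.4694, 0.0886, 0.2883]
position: [0.474, 0.2382, 0.2882]
clock: 15.85
position: [0.4786, 0.3164, 0.2891]
ee_rot: [0.708, 0.706, -0.0, 0.0]
contact_force: [0.2, -1.5, -2.3]
opening: 0.043
grasp_force: 40.0
```

```bash

python3 -m jog '[{"x":0,"y":0,"z":0.08,"wx":0,"wy":0,"wz":0,"fingers":1},{"x":0,"y":0,"z":0.16,"wx":0,"wy":0,"wz":0,"fingers":1},{"x":0,"y":0,"z":0.22,"wx":0,"wy":0,"wz":0,"fingers":1},{"x":0,"y":0,"z":0.27,"wx":0,"wy":0,"wz":0,"fingers":1},{"x":0,"y":0,"z":0.3,"wx":0,"wy":0,"wz":0,"fingers":1},{"x":0,"y":0,"z":0.32,"wx":0,"wy":0,"wz":0,"fingers":1},{"x":0,"y":0,"z":0.32,"wx":0,"wy":0,"wz":0,"fingers":1}]'
python3 -m jog '[{"x":0,"y":0,"z":0.01,"wx":0,"wy":0,"wz":0,"fingers":1},{"x":0,"y":0,"z":0.02,"wx":0,"wy":0,"wz":0,"fingers":1},{"x":0,"y":0,"z":0.02,"wx":0,"wy":0,"wz":0,"fingers":1}]'
```

```text
clock: 16.55
position: [0.4782, 0.3176, 0.2409]
ee_rot: [0.707, 0.707, -0.0, -0.0]
contact_force: [0.6, 0.3, -2.7]
opening: 0.0433
grasp_force: 40.0
clock: 16.85
position: [0.4783, 0.3176, 0.2382]
ee_rot: [0.707, 0.707, 0.0, 0.0]
contact_force: [0.1, -0.2, -2.0]
opening: 0.0431
grasp_force: 40.0
```

```bash

python3 -m jog '[{"x":0,"y":0,"z":0.01,"wx":0,"wy":0,"wz":0,"fingers":1},{"x":0,"y":0,"z":0.01,"wx":0,"wy":0,"wz":0,"fingers":1}]'
python3 -m jog '[{"x":0,"y":0,"z":0,"wx":0,"wy":0,"wz":0,"fingers":0},{"x":0,"y":0,"z":0,"wx":0,"wy":0,"wz":0,"fingers":-0.5},{"x":0,"y":0,"z":0,"wx":0,"wy":0,"wz":0,"fingers":-1},{"x":0,"y":0,"z":0,"wx":0,"wy":0,"wz":0,"fingers":-1},{"x":0,"y":0,"z":0,"wx":0,"wy":0,"wz":0,"fingers":-1},{"x":0,"y":0,"z":0,"wx":0,"wy":0,"wz":0,"fingers":-1},{"x":0,"y":0,"z":-0.1,"wx":0,"wy":0,"wz":0,"fingers":-1},{"x":0,"y":0,"z":-0.3,"wx":0,"wy":0,"wz":0,"fingers":-1},{"x":0,"y":0,"z":-0.5,"wx":0,"wy":0,"wz":0,"fingers":-1},{"x":0,"y":0,"z":-0.5,"wx":0,"wy":0,"wz":0,"fingers":-1},{"x":0,"y":0,"z":-0.5,"wx":0,"wy":0,"wz":0,"fingers":-1}]'
python3 - <<'E'
from h import *
for n in('scene','wrist'):
    c=cap(n); P=cloud(c).reshape(-1,3)
    Q=P[(P[:,2]<.216)&(P[:,2]>.186)&(np.hypot(P[:,0]-.477,P[:,1]-.317)<.035)]; print(n,len(Q),np.nanmax(Q[:,2]),cv2.minEnclosingCircle(Q[:,:2].astype(np.float32)))
save(c,'w3.png')
E
```

```text
clock: 17.05
position: [0.4784, 0.318, 0.2377]
ee_rot: [0.707, 0.707, 0.001, 0.0]
contact_force: [-1.3, -1.4, 5.7]
opening: 0.0429
grasp_force: 40.0
clock: 18.15
position: [0.4784, 0.3178, 0.3129]
ee_rot: [0.707, 0.707, 0.001, 0.0]
contact_force: [-0.4, 0.1, -0.7]
opening: 0.0871
grasp_force: 0.0
scene 846 0.21145374736279754 ((0.47964999079704285, 0.3181530833244324), 0.02369982935488224)
wrist 3815 0.21154717764103043 ((0.47974541783332825, 0.3186376988887787), 0.02275879867374897)
```

Medium tray is seated: its tip is at about 0.211 m. On to the small tray.

```bash

python3 -m jog '[{"x":-0.15,"y":0.03,"z":0,"wx":0,"wy":0,"wz":0,"fingers":-1},{"x":-0.4,"y":0.1,"z":0,"wx":0,"wy":0,"wz":0,"fingers":-1},{"x":-0.7,"y":0.2,"z":0,"wx":0,"wy":0,"wz":0,"fingers":-1},{"x":-1,"y":0.27,"z":0,"wx":0,"wy":0,"wz":0,"fingers":-1}]'|grep pos
python3 -m jog '[{"x":-0.3,"y":0.08,"z":0,"wx":0,"wy":0,"wz":0,"fingers":-1},{"x":-0.6,"y":0.16,"z":0,"wx":0,"wy":0,"wz":0,"fingers":-1},{"x":-0.9,"y":0.24,"z":0,"wx":0,"wy":0,"wz":0,"fingers":-1},{"x":-1,"y":0.27,"z":0,"wx":0,"wy":0,"wz":0,"fingers":-1}]'|grep pos
python3 -m jog '[{"x":-0.3,"y":0.08,"z":0,"wx":0,"wy":0,"wz":0,"fingers":-1},{"x":-0.6,"y":0.16,"z":0,"wx":0,"wy":0,"wz":0,"fingers":-1},{"x":-0.9,"y":0.24,"z":0,"wx":0,"wy":0,"wz":0,"fingers":-1},{"x":-1,"y":0.27,"z":0,"wx":0,"wy":0,"wz":0,"fingers":-1}]'|grep pos
python3 -m jog '[{"x":-0.2,"y":0.05,"z":0.1,"wx":0,"wy":0,"wz":0,"fingers":-1},{"x":-0.42,"y":0.11,"z":0.3,"wx":0,"wy":0,"wz":0,"fingers":-1},{"x":-0.42,"y":0.11,"z":0.5,"wx":0,"wy":0,"wz":0,"fingers":-1},{"x":-0.42,"y":0.11,"z":0.64,"wx":0,"wy":0,"wz":0,"fingers":-1},{"x":-0.42,"y":0.11,"z":0.64,"wx":0,"wy":0,"wz":0,"fingers":-1},{"x":-0.42,"y":0.11,"z":0.64,"wx":0,"wy":0,"wz":0,"fingers":-1}]'
python3 - <<'E'
from h import *
c=cap('wrist'); P=cloud(c).reshape(-1,3)
Q=P[(P[:,2]<.092)&(P[:,2]>.066)&(np.hypot(P[:,0]-.6155,P[:,1]+.195)<.04)]; print(len(Q),cv2.minEnclosingCircle(Q[:,:2].astype(np.float32)))
o=r.observe(); print({k:np.round(o[k],4) for k in('position','ee_rot','joints')})
E
```

```text
position: [0.5188, 0.1657, 0.3109]
position: [0.5597, 0.0114, 0.3105]
position: [0.5995, -0.1382, 0.3101]
clock: 20.05
position: [0.6162, -0.1947, 0.216]
ee_rot: [0.707, 0.707, 0.0, -0.0]
contact_force: [-0.5, -0.3, 0.5]
opening: 0.0868
grasp_force: 0.0
3000 ((0.6167421936988831, -0.1943250447511673), 0.022936983034014702)
{'position': array([ 0.6166, -0.1948,  0.2169]), 'ee_rot': array([7.069e-01, 7.073e-01, 4.000e-04, 4.000e-04]), 'joints': array([ 0.7399,  0.519 , -0.6943,  1.4657,  0.3378,  1.2775,  0.0137])}
```

```bash

python3 -m jog '[{"x":0,"y":0,"z":0.15,"wx":0,"wy":0,"wz":0,"fingers":-1},{"x":0,"y":0,"z":0.35,"wx":0,"wy":0,"wz":0,"fingers":-1},{"x":0,"y":0,"z":0.55,"wx":0,"wy":0,"wz":0,"fingers":-1},{"x":0,"y":0,"z":0.685,"wx":0,"wy":0,"wz":0,"fingers":-1},{"x":0,"y":0,"z":0.685,"wx":0,"wy":0,"wz":0,"fingers":-1},{"x":0,"y":0,"z":0.685,"wx":0,"wy":0,"wz":0,"fingers":-1},{"x":0,"y":0,"z":0.685,"wx":0,"wy":0,"wz":0,"fingers":0},{"x":0,"y":0,"z":0.685,"wx":0,"wy":0,"wz":0,"fingers":1},{"x":0,"y":0,"z":0.685,"wx":0,"wy":0,"wz":0,"fingers":1},{"x":0,"y":0,"z":0.685,"wx":0,"wy":0,"wz":0,"fingers":1},{"x":0,"y":0,"z":0.685,"wx":0,"wy":0,"wz":0,"fingers":1},{"x":0,"y":0,"z":0.685,"wx":0,"wy":0,"wz":0,"fingers":1},{"x":0,"y":0,"z":0.685,"wx":0,"wy":0,"wz":0,"fingers":1},{"x":0,"y":0,"z":0.685,"wx":0,"wy":0,"wz":0,"fingers":1}]' 40
python3 -m jog '[{"x":0,"y":0,"z":-0.1,"wx":0,"wy":0,"wz":0,"fingers":1},{"x":0,"y":0,"z":-0.3,"wx":0,"wy":0,"wz":0,"fingers":1},{"x":0,"y":0,"z":-0.5,"wx":0,"wy":0,"wz":0,"fingers":1},{"x":0,"y":0,"z":-0.7,"wx":0,"wy":0,"wz":0,"fingers":1},{"x":0,"y":0,"z":-0.9,"wx":0,"wy":0,"wz":0,"fingers":1},{"x":0,"y":0,"z":-1,"wx":0,"wy":0,"wz":0,"fingers":1},{"x":0,"y":0,"z":-1,"wx":0,"wy":0,"wz":0,"fingers":1}]'
```

```text
clock: 21.5
position: [0.6161, -0.1955, 0.113]
ee_rot: [0.707, 0.707, -0.0, -0.0]
contact_force: [-1.5, -0.5, 0.9]
opening: 0.0432
grasp_force: 40.0
clock: 22.2
position: [0.6169, -0.1954, 0.2656]
ee_rot: [0.707, 0.707, 0.001, 0.002]
contact_force: [0.4, 0.1, -2.2]
opening: 0.0427
grasp_force: 40.0
```

```bash

python3 -m jog '[{"x":0.1,"y":-0.03,"z":-0.2,"wx":0,"wy":0,"wz":0,"fingers":1},{"x":0.3,"y":-0.08,"z":-0.4,"wx":0,"wy":0,"wz":0,"fingers":1},{"x":0.5,"y":-0.14,"z":-0.6,"wx":0,"wy":0,"wz":0,"fingers":1},{"x":0.75,"y":-0.2,"z":-0.67,"wx":0,"wy":0,"wz":0,"fingers":1},{"x":1,"y":-0.27,"z":-0.67,"wx":0,"wy":0,"wz":0,"fingers":1}]'|grep pos
python3 -m jog '[{"x":0.25,"y":-0.07,"z":0,"wx":0,"wy":0,"wz":0,"fingers":1},{"x":0.5,"y":-0.14,"z":0,"wx":0,"wy":0,"wz":0,"fingers":1},{"x":0.75,"y":-0.2,"z":0,"wx":0,"wy":0,"wz":0,"fingers":1},{"x":1,"y":-0.27,"z":0,"wx":0,"wy":0,"wz":0,"fingers":1}]'|grep pos
python3 -m jog '[{"x":0.25,"y":-0.07,"z":0,"wx":0,"wy":0,"wz":0,"fingers":1},{"x":0.5,"y":-0.14,"z":0,"wx":0,"wy":0,"wz":0,"fingers":1},{"x":0.75,"y":-0.2,"z":0,"wx":0,"wy":0,"wz":0,"fingers":1},{"x":1,"y":-0.27,"z":0,"wx":0,"wy":0,"wz":0,"fingers":1}]'|grep pos
python3 -m jog '[{"x":0.2,"y":-0.05,"z":0,"wx":0,"wy":0,"wz":0,"fingers":1},{"x":0.36,"y":-0.09,"z":0,"wx":0,"wy":0,"wz":0,"fingers":1},{"x":0.42,"y":-0.105,"z":0,"wx":0,"wy":0,"wz":0,"fingers":1},{"x":0.42,"y":-0.105,"z":0,"wx":0,"wy":0,"wz":0,"fingers":1},{"x":0.42,"y":-0.105,"z":0,"wx":0,"wy":0,"wz":0,"fingers":1},{"x":0.42,"y":-0.105,"z":0,"wx":0,"wy":0,"wz":0,"fingers":1}]'
```

```text
position: [0.5755, -0.0442, 0.3637]
position: [0.5343, 0.1056, 0.3618]
position: [0.494, 0.2555, 0.3619]
clock: 24.1
position: [0.4799, 0.316, 0.3631]
ee_rot: [0.708, 0.706, -0.0, 0.0]
contact_force: [-0.1, 0.2, -2.7]
opening: 0.0432
grasp_force: 40.0
```

```bash

python3 -m jog '[{"x":0,"y":0,"z":0.08,"wx":0,"wy":0,"wz":0,"fingers":1},{"x":0,"y":0,"z":0.16,"wx":0,"wy":0,"wz":0,"fingers":1},{"x":0,"y":0,"z":0.22,"wx":0,"wy":0,"wz":0,"fingers":1},{"x":0,"y":0,"z":0.27,"wx":0,"wy":0,"wz":0,"fingers":1},{"x":0,"y":0,"z":0.3,"wx":0,"wy":0,"wz":0,"fingers":1},{"x":0,"y":0,"z":0.32,"wx":0,"wy":0,"wz":0,"fingers":1},{"x":0,"y":0,"z":0.32,"wx":0,"wy":0,"wz":0,"fingers":1}]'
python3 -m jog '[{"x":0,"y":0,"z":0.01,"wx":0,"wy":0,"wz":0,"fingers":1},{"x":0,"y":0,"z":0.02,"wx":0,"wy":0,"wz":0,"fingers":1},{"x":0,"y":0,"z":0.02,"wx":0,"wy":0,"wz":0,"fingers":1}]'
```

```text
clock: 24.8
position: [0.479, 0.3176, 0.3152]
ee_rot: [0.707, 0.707, -0.0, -0.0]
contact_force: [0.6, 0.4, -2.0]
opening: 0.0426
grasp_force: 40.0
clock: 25.1
position: [0.479, 0.3176, 0.3125]
ee_rot: [0.707, 0.707, 0.0, 0.0]
contact_force: [0.2, -0.5, -2.3]
opening: 0.0429
grasp_force: 40.0
```

```bash

python3 -m jog '[{"x":0,"y":0,"z":0.01,"wx":0,"wy":0,"wz":0,"fingers":1},{"x":0,"y":0,"z":0.015,"wx":0,"wy":0,"wz":0,"fingers":1},{"x":0,"y":0,"z":0.015,"wx":0,"wy":0,"wz":0,"fingers":1}]'
```

```text
clock: 25.4
position: [0.4793, 0.3178, 0.3109]
ee_rot: [0.707, 0.707, 0.001, 0.0]
contact_force: [-0.5, 0.1, 3.3]
opening: 0.0428
grasp_force: 40.0
```

```bash

python3 -m jog '[{"x":0,"y":0,"z":0,"wx":0,"wy":0,"wz":0,"fingers":0},{"x":0,"y":0,"z":0,"wx":0,"wy":0,"wz":0,"fingers":-0.5},{"x":0,"y":0,"z":0,"wx":0,"wy":0,"wz":0,"fingers":-1},{"x":0,"y":0,"z":0,"wx":0,"wy":0,"wz":0,"fingers":-1},{"x":0,"y":0,"z":0,"wx":0,"wy":0,"wz":0,"fingers":-1},{"x":0,"y":0,"z":0,"wx":0,"wy":0,"wz":0,"fingers":-1},{"x":0,"y":0,"z":-0.1,"wx":0,"wy":0,"wz":0,"fingers":-1},{"x":0,"y":0,"z":-0.3,"wx":0,"wy":0,"wz":0,"fingers":-1},{"x":0,"y":0,"z":-0.5,"wx":0,"wy":0,"wz":0,"fingers":-1},{"x":0,"y":0,"z":-0.5,"wx":0,"wy":0,"wz":0,"fingers":-1},{"x":0,"y":0,"z":-0.5,"wx":0,"wy":0,"wz":0,"fingers":-1}]'
python3 - <<'E'
from h import *
for n in('scene','wrist'):
    c=cap(n); P=cloud(c).reshape(-1,3)
    Q=P[(P[:,2]<.29)&(P[:,2]>.26)&(np.hypot(P[:,0]-.479,P[:,1]-.317)<.035)]; print(n,len(Q),np.nanmax(Q[:,2]),cv2.minEnclosingCircle(Q[:,:2].astype(np.float32)))
E
```

```text
clock: 26.5
position: [0.4791, 0.3179, 0.3864]
ee_rot: [0.707, 0.707, 0.001, 0.0]
contact_force: [-0.4, 0.7, -0.3]
opening: 0.0867
grasp_force: 0.0
scene 994 0.2847824089715938 ((0.4802176356315613, 0.3177860677242279), 0.02244262769818306)
wrist 3829 0.2855667589401105 ((0.47985801100730896, 0.31915345788002014), 0.022478437051177025)
```

Small tray is seated: its tip is at about 0.285 m. On to the finial.

```bash

python3 -m jog '[{"x":-0.15,"y":0,"z":0,"wx":0,"wy":0,"wz":0,"fingers":-1},{"x":-0.4,"y":-0.01,"z":0,"wx":0,"wy":0,"wz":0,"fingers":-1},{"x":-0.7,"y":-0.02,"z":0,"wx":0,"wy":0,"wz":0,"fingers":-1},{"x":-1,"y":-0.02,"z":0,"wx":0,"wy":0,"wz":0,"fingers":-1}]'|grep pos
python3 -m jog '[{"x":-0.25,"y":-0.01,"z":0.1,"wx":0,"wy":0,"wz":0,"fingers":-1},{"x":-0.5,"y":-0.01,"z":0.25,"wx":0,"wy":0,"wz":0,"fingers":-1},{"x":-0.75,"y":-0.01,"z":0.4,"wx":0,"wy":0,"wz":0,"fingers":-1},{"x":-1,"y":-0.01,"z":0.6,"wx":0,"wy":0,"wz":0,"fingers":-1}]'|grep pos
python3 -m jog '[{"x":-0.2,"y":-0.01,"z":0.2,"wx":0,"wy":0,"wz":0,"fingers":-1},{"x":-0.38,"y":-0.01,"z":0.45,"wx":0,"wy":0,"wz":0,"fingers":-1},{"x":-0.38,"y":-0.01,"z":0.63,"wx":0,"wy":0,"wz":0,"fingers":-1},{"x":-0.38,"y":-0.01,"z":0.63,"wx":0,"wy":0,"wz":0,"fingers":-1},{"x":-0.38,"y":-0.01,"z":0.63,"wx":0,"wy":0,"wz":0,"fingers":-1}]'
python3 - <<'E'
from h import *
c=cap('wrist'); save(c,'w4.png');P=cloud(c).reshape(-1,3)
Q0=P[(np.hypot(P[:,0]-.473,P[:,1]+.039)<.04)]
for lo,hi in((.01,.05),(.04,.055),(.07,.1)):
    Q=Q0[(Q0[:,2]>lo)&(Q0[:,2]<hi)]; print(len(Q),Q[:,2].max(),cv2.minEnclosingCircle(Q[:,:2].astype(np.float32)))
o=r.observe(); print({k:np.round(o[k],4) for k in('position','ee_rot','joints')})
E
```

```text
position: [0.4753, 0.166, 0.3843]
position: [0.4741, 0.0158, 0.2946]
clock: 27.9
position: [0.4728, -0.0388, 0.2011]
ee_rot: [0.707, 0.707, -0.0, -0.001]
contact_force: [0.0, 0.6, 1.1]
opening: 0.0868
grasp_force: 0.0
713 0.049993607985747396 ((0.47394272685050964, -0.0366460420191288), 0.023983890190720558)
352 0.05494914900071585 ((0.47406452894210815, -0.037660278379917145), 0.022989049553871155)
727 0.08075269124266629 ((0.47417429089546204, -0.03738734871149063), 0.0111311050131917)
{'position': array([ 0.4734, -0.0387,  0.2019]), 'ee_rot': array([7.068e-01, 7.074e-01, 4.000e-04, 3.000e-04]), 'joints': array([ 0.7106,  0.1427, -0.7653,  1.926 ,  0.1099,  1.1137, -0.0972])}
```

View pics/w4.png

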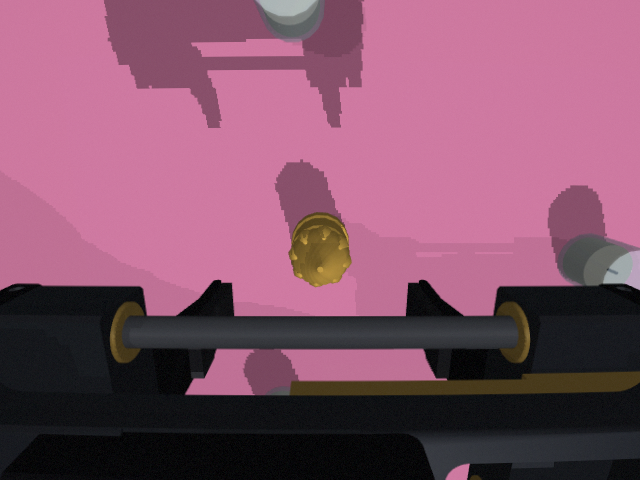

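The finial at (320,250) is centred between the fingers. Gripping it slightly above mid-belt, so that the bud clears the gripper body.

```bash

python3 -m jog '[{"x":0.01,"y":0,"z":0.15,"wx":0,"wy":0,"wz":0,"fingers":-1},{"x":0.01,"y":0,"z":0.35,"wx":0,"wy":0,"wz":0,"fingers":-1},{"x":0.01,"y":0,"z":0.55,"wx":0,"wy":0,"wz":0,"fingers":-1},{"x":0.01,"y":0,"z":0.7,"wx":0,"wy":0,"wz":0,"fingers":-1},{"x":0.01,"y":0,"z":0.77,"wx":0,"wy":0,"wz":0,"fingers":-1},{"x":0.01,"y":0,"z":0.77,"wx":0,"wy":0,"wz":0,"fingers":-1},{"x":0.01,"y":0,"z":0.77,"wx":0,"wy":0,"wz":0,"fingers":0},{"x":0.01,"y":0,"z":0.77,"wx":0,"wy":0,"wz":0,"fingers":1},{"x":0.01,"y":0,"z":0.77,"wx":0,"wy":0,"wz":0,"fingers":1},{"x":0.01,"y":0,"z":0.77,"wx":0,"wy":0,"wz":0,"fingers":1},{"x":0.01,"y":0,"z":0.77,"wx":0,"wy":0,"wz":0,"fingers":1},{"x":0.01,"y":0,"z":0.77,"wx":0,"wy":0,"wz":0,"fingers":1},{"x":0.01,"y":0,"z":0.77,"wx":0,"wy":0,"wz":0,"fingers":1},{"x":0.01,"y":0,"z":0.77,"wx":0,"wy":0,"wz":0,"fingers":1}]' 40
python3 -m jog '[{"x":0,"y":0,"z":-0.1,"wx":0,"wy":0,"wz":0,"fingers":1},{"x":0,"y":0,"z":-0.3,"wx":0,"wy":0,"wz":0,"fingers":1},{"x":0,"y":0,"z":-0.5,"wx":0,"wy":0,"wz":0,"fingers":1},{"x":0,"y":0,"z":-0.7,"wx":0,"wy":0,"wz":0,"fingers":1},{"x":0,"y":0,"z":-0.9,"wx":0,"wy":0,"wz":0,"fingers":1},{"x":0,"y":0,"z":-1,"wx":0,"wy":0,"wz":0,"fingers":1}]'
python3 -m jog '[{"x":0,"y":0,"z":-0.2,"wx":0,"wy":0,"wz":0,"fingers":1},{"x":0,"y":0,"z":-0.4,"wx":0,"wy":0,"wz":0,"fingers":1},{"x":0,"y":0,"z":-0.6,"wx":0,"wy":0,"wz":0,"fingers":1},{"x":0,"y":0,"z":-0.8,"wx":0,"wy":0,"wz":0,"fingers":1},{"x":0,"y":0,"z":-1,"wx":0,"wy":0,"wz":0,"fingers":1},{"x":0,"y":0,"z":-1,"wx":0,"wy":0,"wz":0,"fingers":1}]'
```

```text
clock: 29.35
position: [0.473, -0.038, 0.0853]
ee_rot: [0.707, 0.707, -0.0, 0.0]
contact_force: [-0.9, -0.8, 1.2]
opening: 0.0434
grasp_force: 40.0
clock: 29.95
position: [0.4736, -0.0375, 0.2387]
ee_rot: [0.707, 0.707, 0.001, 0.001]
contact_force: [0.8, 0.2, -1.0]
opening: 0.0432
grasp_force: 40.0
clock: 30.55
position: [0.4737, -0.0371, 0.3898]
ee_rot: [0.707, 0.707, 0.002, 0.003]
contact_force: [1.3, 0.1, -1.4]
opening: 0.0433
grasp_force: 40.0
```

```bash

python3 -m jog '[{"x":0.1,"y":0,"z":-0.08,"wx":0,"wy":0,"wz":0,"fingers":1},{"x":0.3,"y":0.01,"z":-0.13,"wx":0,"wy":0,"wz":0,"fingers":1},{"x":0.55,"y":0.02,"z":-0.13,"wx":0,"wy":0,"wz":0,"fingers":1},{"x":0.8,"y":0.02,"z":-0.13,"wx":0,"wy":0,"wz":0,"fingers":1},{"x":0.9,"y":0.02,"z":-0.13,"wx":0,"wy":0,"wz":0,"fingers":1}]'|grep pos
python3 -m jog '[{"x":0.25,"y":0.01,"z":0,"wx":0,"wy":0,"wz":0,"fingers":1},{"x":0.5,"y":0.02,"z":0,"wx":0,"wy":0,"wz":0,"fingers":1},{"x":0.75,"y":0.02,"z":0,"wx":0,"wy":0,"wz":0,"fingers":1},{"x":0.9,"y":0.02,"z":0,"wx":0,"wy":0,"wz":0,"fingers":1}]'|grep pos
python3 -m jog '[{"x":0.2,"y":0,"z":0,"wx":0,"wy":0,"wz":0,"fingers":1},{"x":0.4,"y":0,"z":0,"wx":0,"wy":0,"wz":0,"fingers":1},{"x":0.52,"y":0,"z":0,"wx":0,"wy":0,"wz":0,"fingers":1},{"x":0.57,"y":0,"z":0,"wx":0,"wy":0,"wz":0,"fingers":1},{"x":0.57,"y":0,"z":0,"wx":0,"wy":0,"wz":0,"fingers":1},{"x":0.57,"y":0,"z":0,"wx":0,"wy":0,"wz":0,"fingers":1},{"x":0.57,"y":0,"z":0,"wx":0,"wy":0,"wz":0,"fingers":1}]'
python3 - <<'E'
from h import *
o=r.observe(); print({k:np.round(o[k],4) for k in('position','ee_rot','joints')})
save(cap('scene'),'s5.png')
E
```

```text
position: [0.4744, 0.1024, 0.405]
position: [0.477, 0.236, 0.4048]
clock: 32.15
position: [0.4794, 0.3164, 0.4048]
ee_rot: [0.708, 0.706, -0.0, 0.0]
contact_force: [0.1, -0.7, -1.1]
opening: 0.0431
grasp_force: 40.0
{'position': array([0.4794, 0.3164, 0.4048]), 'ee_rot': array([ 7.078e-01,  7.064e-01, -1.000e-04,  4.000e-04]), 'joints': array([ 0.1353,  0.3373, -1.0339,  1.3674,  0.2892,  1.596 , -0.8674])}
```

View pics/s5.png

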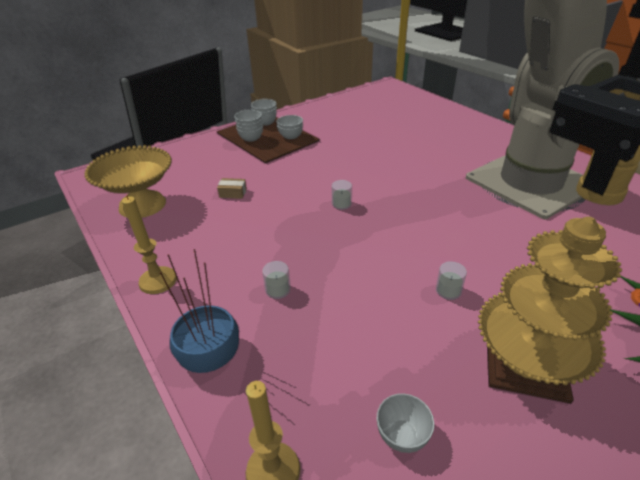

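The stack stands at about (550,310) with the finial over it at (605,180), and all the glasses, bowl and box are in place. Lowering the finial.

```bash

python3 -m jog '[{"x":0,"y":0,"z":0.08,"wx":0,"wy":0,"wz":0,"fingers":1},{"x":0,"y":0,"z":0.15,"wx":0,"wy":0,"wz":0,"fingers":1},{"x":0,"y":0,"z":0.2,"wx":0,"wy":0,"wz":0,"fingers":1},{"x":0,"y":0,"z":0.25,"wx":0,"wy":0,"wz":0,"fingers":1},{"x":0,"y":0,"z":0.28,"wx":0,"wy":0,"wz":0,"fingers":1},{"x":0,"y":0,"z":0.295,"wx":0,"wy":0,"wz":0,"fingers":1},{"x":0,"y":0,"z":0.295,"wx":0,"wy":0,"wz":0,"fingers":1}]'
python3 -m jog '[{"x":0,"y":0,"z":0.01,"wx":0,"wy":0,"wz":0,"fingers":1},{"x":0,"y":0,"z":0.02,"wx":0,"wy":0,"wz":0,"fingers":1},{"x":0,"y":0,"z":0.02,"wx":0,"wy":0,"wz":0,"fingers":1}]'
```

```text
clock: 32.9
position: [0.479, 0.3176, 0.3603]
ee_rot: [0.707, 0.707, -0.0, 0.0]
contact_force: [-0.5, -0.8, -0.7]
opening: 0.0435
grasp_force: 40.0
clock: 33.2
position: [0.479, 0.3176, 0.3575]
ee_rot: [0.707, 0.707, 0.0, 0.0]
contact_force: [0.0, 0.4, -1.5]
opening: 0.043
grasp_force: 40.0
```

```bash

python3 -m jog '[{"x":0,"y":0,"z":0.007,"wx":0,"wy":0,"wz":0,"fingers":1},{"x":0,"y":0,"z":0.01,"wx":0,"wy":0,"wz":0,"fingers":1},{"x":0,"y":0,"z":0.01,"wx":0,"wy":0,"wz":0,"fingers":1}]'
```

```text
clock: 33.5
position: [0.4792, 0.318, 0.3573]
ee_rot: [0.707, 0.707, 0.001, 0.0]
contact_force: [-1.9, -1.3, 7.2]
opening: 0.043
grasp_force: 40.0
```

Contact carries the weight, so I release, rise and check.

```bash

python3 -m jog '[{"x":0,"y":0,"z":0,"wx":0,"wy":0,"wz":0,"fingers":0},{"x":0,"y":0,"z":0,"wx":0,"wy":0,"wz":0,"fingers":-0.5},{"x":0,"y":0,"z":0,"wx":0,"wy":0,"wz":0,"fingers":-1},{"x":0,"y":0,"z":0,"wx":0,"wy":0,"wz":0,"fingers":-1},{"x":0,"y":0,"z":0,"wx":0,"wy":0,"wz":0,"fingers":-1},{"x":0,"y":0,"z":0,"wx":0,"wy":0,"wz":0,"fingers":-1},{"x":0,"y":0,"z":-0.1,"wx":0,"wy":0,"wz":0,"fingers":-1},{"x":0,"y":0,"z":-0.3,"wx":0,"wy":0,"wz":0,"fingers":-1},{"x":0,"y":0,"z":-0.5,"wx":0,"wy":0,"wz":0,"fingers":-1},{"x":0,"y":0,"z":-0.7,"wx":0,"wy":0,"wz":0,"fingers":-1},{"x":0,"y":0,"z":-0.7,"wx":0,"wy":0,"wz":0,"fingers":-1},{"x":0,"y":0,"z":-0.7,"wx":0,"wy":0,"wz":0,"fingers":-1}]'
python3 - <<'E'
from h import *
c=cap('scene'); save(c,'s6.png'); 
for n,c in(('scene',c),('wrist',cap('wrist'))):
    P=cloud(c).reshape(-1,3)
    Q=P[(P[:,2]<.36)&(P[:,2]>.29)&(np.hypot(P[:,0]-.479,P[:,1]-.317)<.035)]; print(n,len(Q),np.nanmax(Q[:,2]),cv2.minEnclosingCircle(Q[:,:2].astype(np.float32)))
E
```

```text
clock: 34.7
position: [0.479, 0.3179, 0.462]
ee_rot: [0.707, 0.707, 0.001, 0.0]
contact_force: [0.6, -0.2, 0.5]
opening: 0.0869
grasp_force: 0.0
scene 2222 0.35260347580780355 ((0.48131871223449707, 0.31672078371047974), 0.023047225549817085)
wrist 3556 0.35324853512155996 ((0.4802984893321991, 0.31821325421333313), 0.02290034480392933)
```

View pics/s6.png

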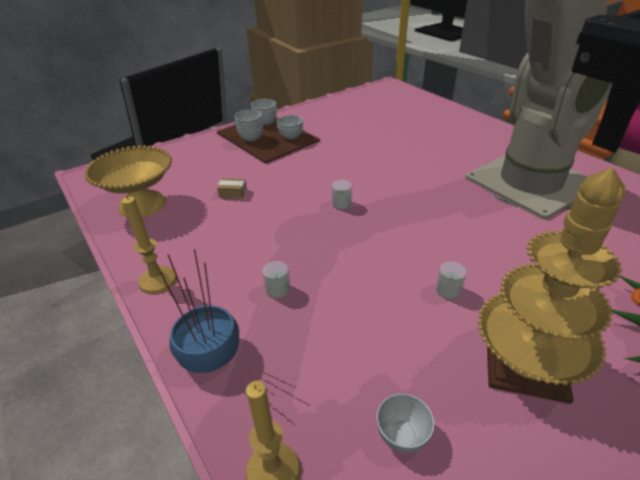

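The finial is on, with its tip at (605,172) and about 0.352 m high as it should be. The stand is upright and the gripper is clear of it.

```bash
python3 -c "
from station import r
print(r.finish_job())"
```

```text
the job is handed in; nothing more can be done
None
```

The stand is up and handed in at about 35 s: the large, medium and small trays and the finial each checked at seated height and within about 4 mm of the pedestal axis, and the glasses, bowl and box still in place in the last picture; the judge's result was not shown.

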